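# Fit the grating cassette to the vegetable grater

## Task

Get the vegetable grater ready for the pumpkin: draw the red-knobbed locking pin up out of the slide and hang it upright in the open notch of the yellow bracket at the grater's side. Then slide the orange grating cassette along its slide, under the lips, until it is fully home against the stop and the spring rollers click into its sides; leave it and the pin there, and leave the other things on the counter where they stand.

Things in the scene. Friction and masses are not known exactly. Their poses are not given: they have to be found in the camera images.
- grater: White and grey vegetable grater fixed to the counter, 410 mm long (x -210..200), 116 mm wide. Origin at counter level on the slide's centre line; x is the way the cassette slides in, z up. Flat bed at z = 35 mm; an open loading tray at x -210..-85, 100 mm wide between 4 mm edges. Motor block at x 95..200, up to z = 108 mm.
- mouth (a point): Centre of the channel's mouth, grater x = -30, z = 35 mm. Ahead of it two 12 mm high walls narrow from 100 mm apart (x = -85) to 73 mm; beyond it the channel stays 73 mm wide as far as the stop, under two aluminium lips (underside z = 47, top z = 51 mm) with a free gap of 56 mm between them.
- stop (a point): Foot of the upright stop face that ends the channel, grater x = 85, z = 35 mm; the stop is 35 mm high.
- bore (a point): Mouth of the 12 mm wide, 25 mm deep upright bore in the bed, on the slide's centre line at grater x = -45, z = 35 mm. At the start the locking pin stands in it and bars the way.
- notch (a point): Parking point, grater x = -45, y = -97, z = 58 mm, level with the flat top of the yellow side bracket (x -68..-22, y -113..-45; plate 8 mm thick, open air under the notch). Notch 15 mm wide along grater x, open above, below and at its outer (-y) end, 16 mm out; closed end 13.5 mm in (+y). The pin hangs in it by its knob's shoulder.
- home (a point): Where the cassette's origin lies when it is fully home: grater x = 45, y = 0, z = 35 mm.
- pin: Loose locking pin, 80 g: steel shank 10 mm thick, 48 mm long, tapered at the foot, below a red round knob 24 mm thick and 34 mm high. Origin at the centre of the foot, z up to the knob: shoulder at 48, top at 82 mm. In the bore and in the notch alike the foot is 10 mm and the shoulder 58 mm above the counter.
- cassette: Orange grating cassette, loose, about 0.3 kg, 80 x 70 x 47 mm: a flange 70 mm wide, 10 mm thick under a 50 mm wide block 44 mm high with a steel grating plate on top. Origin at the centre of the underside, x forwards (the way it goes in), flat rear face at x = -40 mm. It starts on the tray behind the pin, slightly askew; the walls straighten it as it is pushed from behind.
- roller_left (a joint): Spring roller, 16 mm thick, in the channel's left (+y) wall at grater x = 59 mm: outward travel in m; 0 when it stands into the channel or has clicked into the cassette's side notch, 0.0025 when the cassette's side presses it out. From 25 mm before home the two rollers resist with some 5 to 12 N.
- roller_right (a joint): The same roller in the right (-y) wall.
- spare_cassette: Green spare cassette lying on the counter beside the grater, of the same shape as the orange one. Bystander.
- bowl: Red mixing bowl, 230 mm wide, 100 mm high; origin under its centre. Bystander.
- mug: White mug, 80 mm wide, 95 mm high; origin under its centre. Bystander.
- jar: Glass jar with steel cap, 76 mm wide, 110 mm high; origin under its centre. Bystander.
- pepper_mill: Dark wooden pepper mill, 54 mm wide, 180 mm high; origin under its centre. Bystander.
- spoon: Wooden spoon, 240 mm long, lying along its x on the counter. Bystander.
- squash: Small orange-brown squash, 124 mm wide, 85 mm high; origin under its centre. Bystander.
Not all that is in view belongs to the job. Of the things like the cassette, leave any that is purple; of the rest the smaller one is meant.

How it is judged:
By the outcome, as a careful person would: the job done as asked, in the order asked, and still so for the second after the job is handed in, with the robot touching nothing.
It also fails if it takes over 56 s, if anything falls off the work surface, if the arm or the gripper's body presses on something with over 40 N, if the wrist force passes 120 N, or if a joint passes its speed limit or range.

## Robot

A 6-joint arm with a two-finger parallel gripper is mounted at the origin on the work surface. World frame = base frame: x ahead of the robot, y to its left, z up, the work surface at z = 0. Lengths are in m, angles in degrees, forces in N, time in s.
With the tool pointing down it reaches from about 0.4 to 0.825 m from the base axis. Payload 7 kg.
Tool frame: the origin (TCP) lies at the very end of the fingers, on their centre line; the grasp point (between the pads) lies 19 mm behind it; z points along the fingers, y is the line along which they close (so a half turn about z gives the same grasp; the last joint's range is limited). The gripper opens to 88 mm and grips with 3 to 60 N. Pads are 19 mm wide; open, the fingers measure 130 mm over their backs; the gripper's body (78 mm by 193 mm) begins 47 mm behind the grasp point.
Start: joints at [-54.597, 20.546, 0.682, 0, -70.136, -16.507], TCP at [0.219, -0.639, 0.227] pointing down, gripper open.
Joint ranges: [-176.03, 176.03], [-82.01, 121.73], [-58.28, 71.71], [-173.87, 95.51], [-174.79, -0.11], [-173.66, 173.66]. Speed limits (degrees/s): [136.94, 136.94, 172.46, 180, 180, 180].

## Interface

Orientations are given as [roll, pitch, yaw] about the fixed x, y, z axes, in that order (R = Rz(yaw) Ry(pitch) Rx(roll)).
In Python, from plant import get_obs, snapshot, camera_params, close_job, boxes_of, cut_out, landmark_of gives the robot as it stands.
- The arm moves only by the shell command python3 -m inch 'ROWS' [OPENING]. ROWS is text: rows parted by semicolons, each of 6 numbers parted by spaces: the shift along the tool's x, y, z in units of 30 cm (1.0 is 30 cm), then the turn, a rotation vector about the tool's x, y, z in units of pi rad (1.0 is pi rad). A call has 1 to 10 rows; each row is the pose to reach, as a shift and turn from the pose commanded when the call began, along the tool's axes at that moment, turning the shorter way round; what a row does not reach only later rows make up. A row lasts 1/12 s, in which the tool goes at most 41.7 mm and 7.16 degrees, less where a joint would pass 70% of its speed; a pose out of reach is approached as far as the arm can. A call with a number of a shift or a turn outside -1 to 1 is refused whole. A call with a gripper value outside its range is refused whole. OPENING is the closure, from -1 (fully open) to 1 (shut), set as the call begins (- or left out, the last holds). The fingers move at their own pace and stop on an object; the grip force is fixed at half the most. Time passes only in rows, so rows that repeat a pose let the fingers close. It gives the time, the measured TCP pose, the force, the opening and the grip force at its end, in the units of the state.
- get_obs(): the state, without advancing time (a new reading comes with each control period).
- snapshot(name): name is "scene" or "top" or "wrist"; returns the picture (384x512x3 uint8, red, green, blue); there is no depth.
- camera_params(name): a dict with "mtx" (3x3 intrinsics, pixels), "rvec" (rotation vector, rad) and "tvec" (3), from world to camera coordinates, as OpenCV has them. Camera axes: x right, y down, z forward; pixel columns grow to the right and rows downward; lengths in m; the calibration is good to about 2 mm. The wrist camera is an equidistant fisheye: a pixel r from the principal point sees the ray r / f radians off the axis. A picture is of the moment at which its call begins: read the wrist's pose just before it. camera_params takes no time and is no camera call; for the wrist camera it gives the pose at the moment of the call.
- close_job(): hands the job in; it is judged then, once.
Trained networks look in the newest picture that a camera, given by its name, has taken for a name from the list of things; names that differ only in an ending like _2 or _b are one class to them, and where a whole thing is asked for, a point or a joint stands for the part that bears it (a point fixed in the world has none). Each returns a list of dicts, best first, with "p" (0 to 1); they miss things now and then, are a little off and sometimes report something else, mostly with a low value. They report only what shows in the picture. A call takes as long as a camera call. They do not tell look-alikes from the thing itself.
- boxes_of(camera, thing): "rect" ([left, top, width, height] in pixels, round what is visible of it).
- cut_out(camera, thing): "pixels" (384x512 bool, what is visible of it) and "rect" ([left, top, width, height] in pixels, round what is visible of it).
- landmark_of(camera, thing): "uv" ([column, row] in pixels: a listed point, or the origin of a listed thing).
The state is a dict: "clock": time; "joint_pos": joint angles; "qvel": joint speeds; "tau": joint torques, N m; "tool_pos": TCP position; "orientation": TCP orientation; "force": force on the tool from outside, world axes, zero at the start; "moment": the same for the moment, N m; "opening": finger opening in m; "gripper_force": force on a finger pad.
Only numpy, scipy, OpenCV 4.12 (cv2) and the standard library are available. Lean on these libraries where they do the work, as an engineer would, in place of code of your own. Each camera call takes 0.05 s, during which the arm holds its last target. There are 200 camera calls.

## Working session

There is one attempt and no reset: what is moved stays moved. The work goes in short steps, Python scripts to look and compute and a shell command to move; the robot and the scene stay as the last step left them, time stands still between calls to the robot, and variables do not carry over. Pictures are saved under pics/ and viewed, at most 10 in all, crops included, and the job is handed in when it is done.

```bash
mkdir -p pics; ls; cat > h.py <<'E'
import numpy as np, cv2
from plant import *
from scipy.spatial.transform import Rotation as R
def snap(c,fn):
    im=snapshot(c); cv2.imwrite('pics/'+fn,im[:,:,::-1]); return im
def ray(c,uv):
    p=camera_params(c); K=np.array(p['mtx']); Rm=cv2.Rodrigues(np.array(p['rvec'],float))[0]; t=np.array(p['tvec'],float).ravel()
    u=(np.array(uv,float)-K[:2,2])/[K[0,0],K[1,1]]
    if c=='wrist':
        r=np.linalg.norm(u); d=np.array([*(u/max(r,1e-9)*np.sin(r)),np.cos(r)])
    else: d=np.array([*u,1.])
    return -Rm.T@t, Rm.T@d
def at_z(c,uv,z):
    o,d=ray(c,uv); return o+d*(z-o[2])/d[2]
def proj(c,P):
    p=camera_params(c); K=np.array(p['mtx']); Rm=cv2.Rodrigues(np.array(p['rvec'],float))[0]
    q=Rm@np.array(P,float)+np.array(p['tvec'],float).ravel()
    if c=='wrist':
        a=np.arctan2(np.hypot(q[0],q[1]),q[2]); n=q[:2]/max(np.hypot(q[0],q[1]),1e-9)*a
    else: n=q[:2]/q[2]
    return K[:2,:2]@n+K[:2,2]
E
python3 - <<'E'
from h import *
a=snap('scene','s0.png'); b=snap('top','t0.png')
print(get_obs())
for c,z0 in (('scene',1),('top',1)):
  for n,z in dict(mouth=.035,stop=.035,bore=.035,notch=.058,home=.035,pin=.01,cassette=.035,spare_cassette=0,grater=0).items():
    for r in landmark_of(c,n)[:4]: print(c,n,round(r['p'],2),np.round(r['uv']),np.round(at_z(c,r['uv'],z),4))
E
```

```text
pics
{'clock': 0.1, 'joint_pos': array([-5.45979408e+01,  2.05860128e+01,  6.38335395e-01, -1.58554392e-02,
       -7.01372519e+01, -1.65058399e+01]), 'qvel': array([-0.00672385, -0.10404929,  0.12813305, -0.00521476,  0.09740947,
        0.03857454]), 'tau': array([-1.39431158e-03, -5.84161341e+01,  2.93749559e+01,  7.01547727e+00,
        1.01702049e-02, -5.85125531e-05]), 'tool_pos': array([ 0.21840484, -0.63821548,  0.22573196]), 'orientation': array([ 1.79914335e+02, -9.83971792e-03, -1.61109172e+02]), 'force': array([-0.41014186,  0.1464177 , -0.01259595]), 'moment': array([ 0.0343267 , -0.047474  ,  0.00115562]), 'gripper_force': 0.0, 'opening': 0.08774753613831952}
scene mouth 0.92 [298. 198.] [0.5352 0.0803 0.035 ]
scene bore 0.96 [293. 198.] [0.5373 0.0648 0.035 ]
scene bore 0.45 [312. 206.] [0.5632 0.1185 0.035 ]
scene notch 0.84 [293. 223.] [0.6328 0.0603 0.058 ]
scene home 0.96 [327. 202.] [0.5514 0.1625 0.035 ]
scene pin 0.43 [296. 199.] [0.5252 0.0768 0.01  ]
scene cassette 0.67 [239. 153.] [ 0.366  -0.1007  0.035 ]
scene cassette 0.62 [263. 196.] [ 0.5298 -0.0222  0.0
[... 165 characters left out ...]
5902 0.4642 0.    ]
scene grater 0.63 [311. 205.] [0.5397 0.1205 0.    ]
scene grater 0.44 [435. 219.] [0.5862 0.4747 0.    ]
top mouth 0.72 [224. 184.] [0.5349 0.0898 0.035 ]
top stop 0.66 [195. 182.] [0.5395 0.2015 0.035 ]
top bore 0.61 [226. 185.] [0.5308 0.0798 0.035 ]
top home 0.59 [206. 182.] [0.542 0.157 0.035]
top pin 0.6 [227. 185.] [0.535 0.08  0.01 ]
top cassette 0.87 [251. 192.] [ 0.5086 -0.0136  0.035 ]
top cassette 0.69 [296. 191.] [ 0.5136 -0.1856  0.035 ]
top cassette 0.58 [272. 240.] [ 0.3282 -0.0976  0.035 ]
top spare_cassette 0.55 [212. 139.] [0.7192 0.1465 0.    ]
top spare_cassette 0.44 [226. 183.] [0.5451 0.0845 0.    ]
top grater 0.87 [218. 182.] [0.5484 0.1162 0.    ]
```

View pics/s0.png

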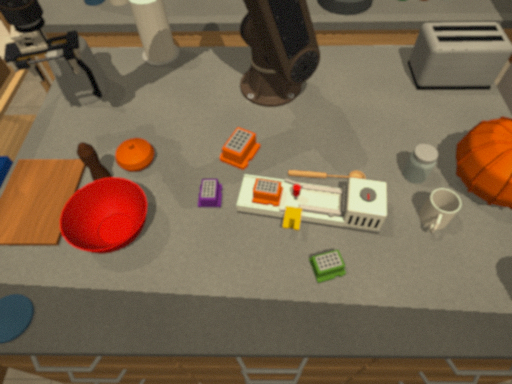

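View pics/t0.png

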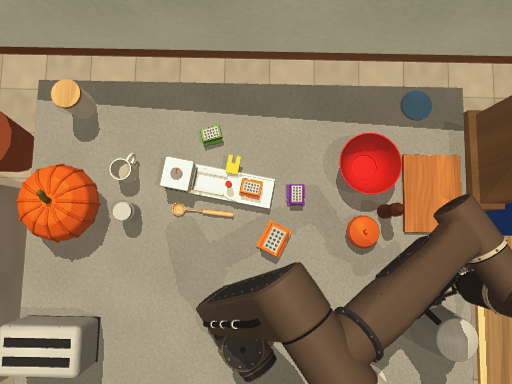

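Candidates for the cassette in the scene picture: small orange on the tray (265,191), large orange on the counter (239,147), purple (208,192), green spare (327,264). By the description I choose the small orange one on the tray behind the red pin (296,190). I'll move over the pin and check this in a close crop.

```bash
cat >> h.py <<'E'
def go(P,yaw,tcp=None):
    """shift/turn in move units from the present pose to TCP P, tool straight down with yaw"""
    o=get_obs(); R0=R.from_euler('xyz',o['orientation'],degrees=True); R1=R.from_euler('xyz',[180,0,yaw],degrees=True)
    s=R0.inv().apply(np.array(P)-o['tool_pos'])/.3; t=(R0.inv()*R1).as_rotvec()/np.pi
    print('row',np.round(s,4),np.round(t,4),'len mm',round(np.linalg.norm(s)*300,1))
E
r='-0.885 0.963 -0.1 0 0 -0.18'
python3 -m inch '-0.885 0.963 -0.1 0 0 -0.18; -0.885 0.963 -0.1 0 0 -0.18; -0.885 0.963 -0.1 0 0 -0.18; -0.885 0.963 -0.1 0 0 -0.18; -0.885 0.963 -0.1 0 0 -0.18; -0.885 0.963 -0.1 0 0 -0.18; -0.885 0.963 -0.1 0 0 -0.18; -0.885 0.963 -0.1 0 0 -0.18; -0.885 0.963 -0.1 0 0 -0.18; -0.885 0.963 -0.1 0 0 -0.18' 
python3 - <<'E'
from h import *
go([.535,.05,.25],-95)
E
```

```text
clock: 1.83
tool_pos: [0.3774, -0.2762, 0.2575]
orientation: [-179.9, 0.1, -128.6]
force: [0.2, -0.7, -0.0]
opening: 0.0873
gripper_force: 0.0
row [-1.1777  0.2678  0.0262] [-0.0007  0.0002 -0.1867] len mm 362.4
```

```bash

python3 -m inch '-1 0.25 0.02 0 0 -0.187; -1 0.25 0.02 0 0 -0.187; -1 0.25 0.02 0 0 -0.187; -1 0.25 0.02 0 0 -0.187; -1 0.25 0.02 0 0 -0.187; -1 0.25 0.02 0 0 -0.187; -1 0.25 0.02 0 0 -0.187; -1 0.25 0.02 0 0 -0.187; -1 0.25 0.02 0 0 -0.187; -1 0.25 0.02 0 0 -0.187' 
python3 - <<'E'
from h import *
im=snap('wrist','w0.png'); cv2.imwrite('pics/w0b.png',cv2.resize(im,(768,576))[:,:,::-1])
p=camera_params('wrist'); o,d=ray('wrist',[256,192]); print(o,d,p['mtx'])
for c in ('wrist','scene','top'):
  if c!='wrist': snapshot(c)
  for n,z in dict(mouth=.035,stop=.035,bore=.035,notch=.058,home=.035,pin=.01,cassette=.035,grater=0).items():
    for r in landmark_of(c,n)[:2]: print(c,n,round(r['p'],2),np.round(r['uv']),np.round(at_z(c,r['uv'],z),4))
E
```

```text
clock: 2.67
tool_pos: [0.5054, 0.0027, 0.2503]
orientation: [180.0, -0.0, -94.9]
force: [-0.2, -0.5, -0.4]
opening: 0.0877
gripper_force: 0.0
[ 0.49899169 -0.07283539  0.40998724] [ 0.01919822  0.27619721 -0.96090922] [[297.31863964   0.         254.66946887]
 [  0.         297.31863964 191.19271318]
 [  0.           0.           1.        ]]
wrist mouth 0.57 [239. 228.] [0.5347 0.0839 0.035 ]
wrist stop 0.85 [236. 299.] [0.5516 0.202  0.035 ]
wrist bore 0.91 [242. 217.] [0.528  0.0676 0.035 ]
wrist notch 0.85 [164. 216.] [0.6296 0.0498 0.058 ]
wrist home 0.58 [238. 275.] [0.5445 0.1584 0.035 ]
wrist pin 0.91 [238. 210.] [0.5345 0.065  0.01  ]
wrist cassette 0.89 [239. 155.] [ 0.5237 -0.0165  0.035 ]
wrist cassette 0.86 [244.  26.] [ 0.5025 -0.1815  0.035 ]
scene mouth 0.95 [300. 197.] [0.5338 0.0845 0.035 ]
scene stop 0.96 [336. 200.] [0.5436 0.1897 0.035 ]
scene stop 0.44 [266. 199.] [ 0.5402 -0.0137  0.035 ]
scene bore 0.68 [294. 200.] [0.5441 0.068  0.035 ]
scene notch 0.72 [291. 225.] [0.6374 0.055  0.058 ]
scene home 0.66 [327. 201.] [0.5474 0.1625 0.035 ]
scene pin 0.62 [295. 202.] [0.5325 0.0717 0.01  ]
scene cassette 0.95 [238. 151.] [ 0.3561 -0.1021  0.035 ]
scene cassette 0.73 [265. 194.] [ 0.5221 -0.017   0.035 ]
scene grater 0.59 [311. 208.] [0.5487 0.1196 0.    ]
top mouth 0.69 [223. 184.] [0.5344 0.0936 0.035 ]
top bore 0.65 [228. 184.] [0.5348 0.073  0.035 ]
top home 0.38 [211. 138.] [0.7112 0.1444 0.035 ]
top pin 0.39 [226. 183.] [0.5412 0.0825 0.01  ]
top cassette 0.66 [272. 237.] [ 0.34   -0.0944  0.035 ]
top cassette 0.66 [296. 192.] [ 0.5101 -0.1849  0.035 ]
top grater 0.8 [217. 184.] [0.5374 0.1182 0.    ]
```

View pics/w0b.png

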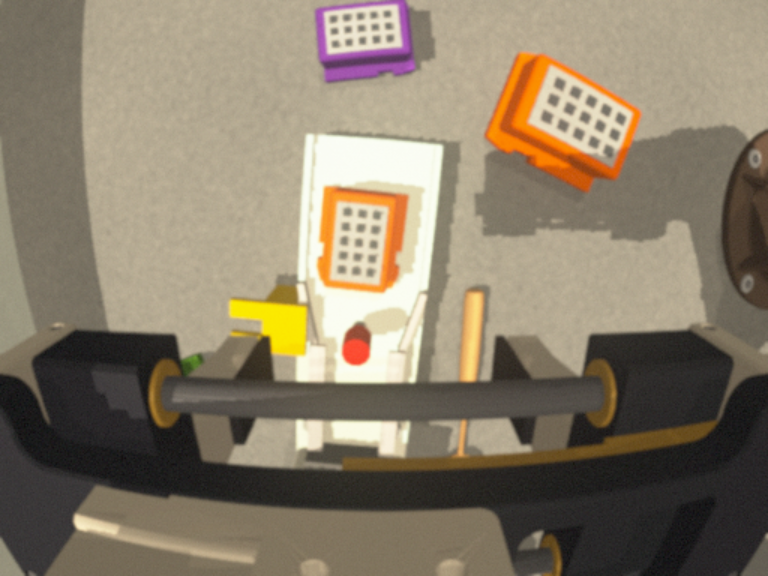

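The picture (shown ×1.5) confirms the choice. The small orange cassette lies on the tray at (360,240), the bigger orange one at (565,120) and the purple one at (365,40) are off the grater. The pin knob is at (356,348) and the bracket notch at (265,326). Next I'll fit the grater pose and check it by overlay.

```bash
cat >> h.py <<'E'
def G(p,pose): # grater mm -> world
    x,y,a=pose; c,s=np.cos(a),np.sin(a); p=np.array(p,float)/1000
    return np.array([x+c*p[0]-s*p[1], y+s*p[0]+c*p[1], p[2]])
E
python3 - <<'E'
from h import *
from scipy.optimize import least_squares
im=cv2.imread('pics/w0.png')
L=dict(mouth=(-30,0,35),stop=(85,0,35),bore=(-45,0,35),notch=(-45,-97,58),home=(45,0,35),pin=(-45,0,10))
ob=dict(mouth=(239,228),stop=(236,299),bore=(242,217),notch=(164,216),home=(238,275),pin=(238,210))
hsv=cv2.cvtColor(im,cv2.COLOR_BGR2HSV)
red=(((hsv[...,0]<5)|(hsv[...,0]>174))&(hsv[...,1]>170)&(hsv[...,2]>90))
red[:200]=0
ys,xs=np.nonzero(red[:, :300]); print('red',xs.mean(),ys.mean(),xs.min(),xs.max(),ys.min(),ys.max())
# tray corners (rear) by hand, in 1.5x picture: outer rear corners z unknown ~39
f=lambda q:np.concatenate([(proj('wrist',G(L[k],q))-ob[k]) for k in L])
s=least_squares(f,[.54,.115,1.48],loss='soft_l1'); q=s.x; print(q[:2],np.degrees(q[2]),np.round(s.fun,1))
big=cv2.resize(im,None,fx=5,fy=5,interpolation=cv2.INTER_CUBIC)
def poly(P,col,closed=True):
    pts=np.array([(proj('wrist',G(p,q))+.5)*5 for p in P]).round().astype(int); cv2.polylines(big,[pts],closed,col,1)
poly([(-68,-113,58),(-52.5,-113,58),(-52.5,-83.5,58),(-37.5,-83.5,58),(-37.5,-113,58),(-22,-113,58),(-22,-58,58),(-68,-58,58)],(255,0,0))
poly([(-45+12*np.cos(t),12*np.sin(t),92) for t in np.linspace(0,6.28,30)],(255,0,0))
poly([(-210,58,39),(-210,-58,39)],(255,0,0),False);poly([(-210,-58,39),(-85,-58,39)],(255,0,0),False);poly([(-210,58,39),(-85,58,39)],(255,0,0),False)
cv2.imwrite('pics/ov.png',big[430:1230,720:1480]); big2=big[430:1230,720:1480]; cv2.imwrite('pics/ov.png',cv2.resize(big2,(570,600)))
E
```

```text
red 236.88018433179724 233.93548387096774 229 245 226 242
[0.53882815 0.11264559] 81.17636698637143 [ 0.1 -0.6 -0.1 -3.4 -2.4  0.2  1.2  2.2 -1.2 -1.1  2.5  0.9]
```

View pics/ov.png

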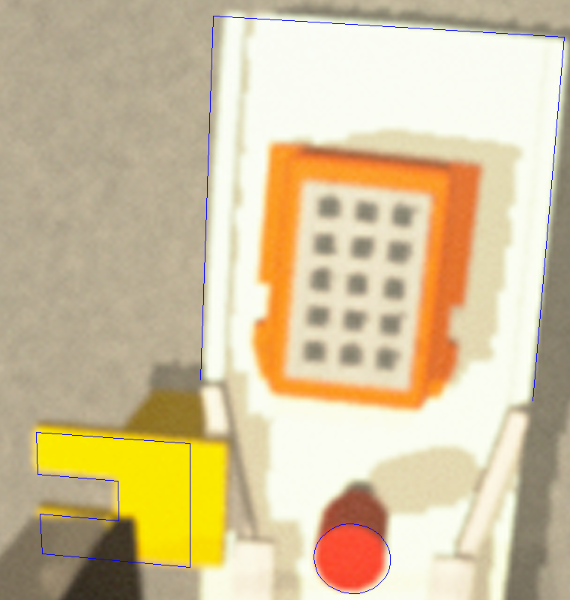

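The overlay fits to within about 1 mm: knob circle, bracket notch and tray edges all lie on the picture. Next, go over the pin.

```bash
cat >> h.py <<'E'
Q=np.array([.53883,.11265,np.radians(81.18)])
YAW=81.18-180
def gg(p,yaw=YAW): go(G(p,Q),yaw)
def pos():
    o=get_obs(); d=np.array(o['tool_pos'])-[Q[0],Q[1],0]; c,s=np.cos(Q[2]),np.sin(Q[2])
    print('grater mm',np.round([(c*d[0]+s*d[1])*1e3,(-s*d[0]+c*d[1])*1e3,d[2]*1e3],1),'F',np.round(o['force'],1),o['clock'],round(o['opening'],4))
E
python3 -c "
from h import *
pos();gg((-45,0,110))"
```

```text
grater mm [-114.8   16.1  250.6] F [-0.1 -0.1 -0.5] 4.0167 0.0876
row [-0.2285 -0.069   0.4686] [-0.     0.     0.021] len mm 157.8
```

```bash

python3 -m inch '-0.2285 -0.069 0.2 0 0 0.021; -0.2285 -0.069 0.2 0 0 0.021; -0.2285 -0.069 0.47 0 0 0.021; -0.2285 -0.069 0.47 0 0 0.021; -0.2285 -0.069 0.47 0 0 0.021; -0.2285 -0.069 0.47 0 0 0.021; -0.2285 -0.069 0.47 0 0 0.021' -0.14
python3 - <<'E'
from h import *
pos()
im=snap('wrist','w1.png')
hsv=cv2.cvtColor(im,cv2.COLOR_RGB2HSV)
red=(((hsv[...,0]<5)|(hsv[...,0]>174))&(hsv[...,1]>170)&(hsv[...,2]>90)).astype(np.uint8)
n,l,s,c=cv2.connectedComponentsWithStats(red); print([(s[i],np.round(c[i],1),np.round(at_z('wrist',c[i],.092),4)) for i in range(1,n) if s[i][4]>60])
print(proj('wrist',G((-45,0,92),Q)),G((-45,0,92),Q))
gg((-45,0,64))
cv2.imwrite('pics/w1b.png',im[150:384,120:400,::-1])
E
```

```text
clock: 4.6
tool_pos: [0.5329, 0.0681, 0.1111]
orientation: [-179.9, -0.0, -98.8]
force: [-0.2, 0.4, 0.1]
opening: 0.0513
gripper_force: 0.0
grater mm [-44.9  -0.9 111.1] F [-0.2  0.4  0.1] 4.6 0.0513
[(array([241, 212,  32,  32, 807], dtype=int32), array([256.6, 227.8]), array([0.5329, 0.0697, 0.092 ]))]
[257.72626512 225.48976057] [0.53193011 0.06818213 0.092     ]
row [0.0017 0.0053 0.1599] [-0.0009  0.0004  0.0001] len mm 48.0
```

View pics/w1b.png

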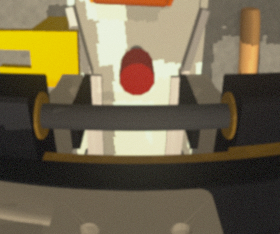

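The knob (137,70 in the crop) stands between the open fingers, within about 1 mm. Next: descend, grip, and lift.

```bash

python3 -m inch '0 0 0.1 0 0 0; 0 0 0.158 0 0 0; 0 0 0.158 0 0 0; 0 0 0.158 0 0 0; 0 0 0.158 0 0 0' 
python3 -m inch '0 0 0 0 0 0; 0 0 0 0 0 0; 0 0 0 0 0 0; 0 0 0 0 0 0; 0 0 0 0 0 0; 0 0 0 0 0 0; 0 0 0 0 0 0' 1
python3 -c "
from h import *
pos()"
```

```text
clock: 5.07
tool_pos: [0.5335, 0.0686, 0.0647]
orientation: [-179.8, 0.1, -98.8]
force: [0.0, 0.2, 0.2]
opening: 0.0504
gripper_force: 0.0
clock: 5.65
tool_pos: [0.5321, 0.0682, 0.0625]
orientation: [-180.0, 0.0, -98.8]
force: [-0.5, 0.2, 3.7]
opening: 0.0232
gripper_force: 30.0
grater mm [-44.9  -0.1  62.5] F [-0.5  0.2  3.7] 5.65 0.0232
```

```bash

python3 -m inch '0 0 -0.03 0 0 0; 0 0 -0.06 0 0 0; 0 0 -0.09 0 0 0; 0 0 -0.12 0 0 0; 0 0 -0.16 0 0 0; 0 0 -0.22 0 0 0; 0 0 -0.22 0 0 0; 0 0 -0.22 0 0 0' 
python3 - <<'E'
from h import *
pos()
im=snap('wrist','w2.png')
hsv=cv2.cvtColor(im,cv2.COLOR_RGB2HSV)
red=(((hsv[...,0]<5)|(hsv[...,0]>174))&(hsv[...,1]>170)&(hsv[...,2]>90)).astype(np.uint8)
n,l,s,c=cv2.connectedComponentsWithStats(red); print([(s[i],np.round(c[i],1)) for i in range(1,n) if s[i][4]>60])
gg((-45,-97,130))
E
```

```text
clock: 6.32
tool_pos: [0.5326, 0.0685, 0.1298]
orientation: [-179.9, 0.1, -98.8]
force: [-0.4, 0.9, -0.8]
opening: 0.0234
gripper_force: 30.0
grater mm [-44.5  -0.6 129.8] F [-0.4  0.9 -0.8] 6.3167 0.0234
[(array([235, 230,  41,  25, 605], dtype=int32), array([254.6, 245.3])), (array([245, 281,  22,   4,  69], dtype=int32), array([255.1, 282.3]))]
row [ 3.000e-04 -3.234e-01 -3.700e-03] [-0.0003  0.0003 -0.0001] len mm 97.0
```

```bash

python3 -m inch '0 -0.08 0 0 0 0; 0 -0.18 0 0 0 0; 0 -0.28 0 0 0 0; 0 -0.323 0 0 0 0; 0 -0.323 0 0 0 0; 0 -0.323 0 0 0 0; 0 -0.323 0 0 0 0' 
python3 - <<'E'
from h import *
pos(); gg((-45,-97,62.5))
im=snap('wrist','w3.png'); sc=snap('scene','s3.png')
q=Q
def ov(c,im,P,col,closed=True,f=4):
    pts=np.array([(proj(c,G(p,q))+.5)*f for p in P]).round().astype(int); cv2.polylines(im,[pts],closed,col,1)
B=[(-68,-113,58),(-52.5,-113,58),(-52.5,-83.5,58),(-37.5,-83.5,58),(-37.5,-113,58),(-22,-113,58),(-22,-58,58),(-68,-58,58)]
a=cv2.resize(im,None,fx=4,fy=4,interpolation=cv2.INTER_CUBIC)[:,:,::-1].copy(); ov('wrist',a,B,(255,0,0))
b=cv2.resize(sc,None,fx=8,fy=8,interpolation=cv2.INTER_CUBIC)[:,:,::-1].copy(); ov('scene',b,B,(255,0,0),f=8)
u=proj('scene',G((-45,-97,80),q)).astype(int)*8
w=proj('wrist',G((-45,-97,58),q)).astype(int)*4; print(u/8,w/4)
w=np.clip(w,[200,280],[2048-200,1536-280])
cv2.imwrite('pics/n3.png',np.hstack([a[w[1]-280:w[1]+280,w[0]-200:w[0]+200],b[u[1]-280:u[1]+280,u[0]-200:u[0]+200]]))
E
```

```text
clock: 6.95
tool_pos: [0.6266, 0.0531, 0.1272]
orientation: [179.9, -0.0, -98.8]
force: [-0.7, -0.2, -0.9]
opening: 0.0235
gripper_force: 30.0
grater mm [-45.4 -95.9 127.2] F [-0.7 -0.2 -0.9] 6.95 0.0235
row [-0.0016 -0.0042  0.2156] [ 0.0006 -0.0002 -0.0002] len mm 64.7
[290. 217.] [253. 202.]
```

View pics/n3.png

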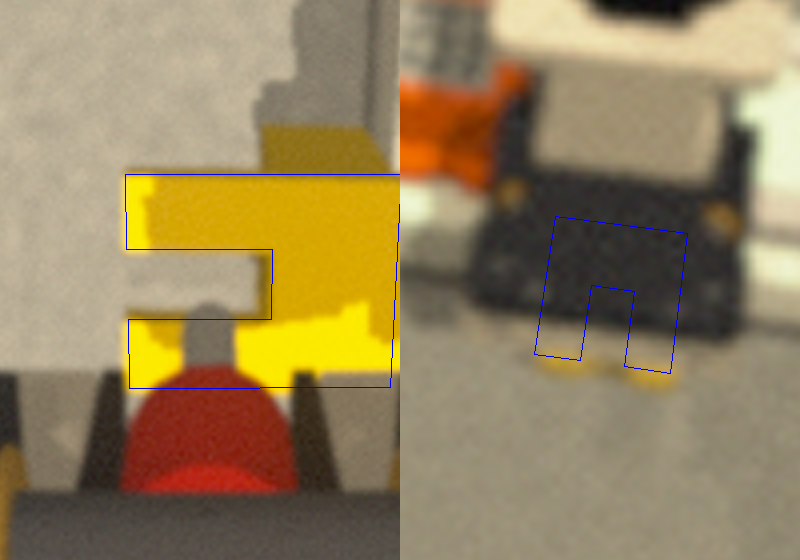

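The wrist view (left half) shows the bracket outline lying on the notch edges, rows 250 and 318, with the pin's foot at (210,305) over it. Lower with care.

```bash

python3 -m inch '0 -0.004 0.03 0 0 0; 0 -0.004 0.06 0 0 0; 0 -0.004 0.09 0 0 0; 0 -0.004 0.12 0 0 0; 0 -0.004 0.12 0 0 0' 
python3 -c "
from h import *
pos();gg((-45,-97,62.5))"
```

```text
clock: 7.47
tool_pos: [0.6272, 0.0528, 0.0893]
orientation: [179.8, -0.1, -98.8]
force: [-0.5, -0.2, -1.7]
opening: 0.0234
gripper_force: 30.0
grater mm [-45.6 -96.5  89.3] F [-0.5 -0.2 -1.7] 7.4667 0.0234
row [-0.0021 -0.0021  0.0894] [ 0.0012 -0.0005 -0.0001] len mm 26.8
```

```bash

python3 -m inch '-0.001 -0.001 0.03 0 0 0; -0.001 -0.001 0.06 0 0 0; -0.001 -0.001 0.08 0 0 0; -0.001 -0.001 0.092 0 0 0; -0.001 -0.001 0.092 0 0 0; -0.001 -0.001 0.092 0 0 0; -0.001 -0.001 0.092 0 0 0' 
python3 -c "
from h import *
pos()"
```

```text
clock: 8.05
tool_pos: [0.6295, 0.0534, 0.0649]
orientation: [-180.0, 0.0, -98.8]
force: [0.5, -0.2, -1.0]
opening: 0.0235
gripper_force: 30.0
grater mm [-44.6 -98.7  64.9] F [ 0.5 -0.2 -1. ] 8.05 0.0235
```

```bash

python3 -m inch '0 0.003 0.006 0 0 0; 0 0.003 0.009 0 0 0; 0 0.003 0.009 0 0 0; 0 0.003 0.009 0 0 0' 
python3 -c "
from h import *
pos()"
```

```text
clock: 8.38
tool_pos: [0.6285, 0.0536, 0.0625]
orientation: [-180.0, 0.0, -98.8]
force: [-1.6, 0.1, 4.0]
opening: 0.0233
gripper_force: 30.0
grater mm [-44.6 -97.7  62.5] F [-1.6  0.1  4. ] 8.3833 0.0233
```

Contact at the right height (4 N up). Release and rise.

```bash

python3 -m inch '0 0 0 0 0 0; 0 0 0 0 0 0; 0 0 0 0 0 0; 0 0 0 0 0 0; 0 0 0 0 0 0' -0.14
python3 -m inch '0 0 -0.06 0 0 0; 0 0 -0.15 0 0 0; 0 0 -0.28 0 0 0; 0 0 -0.4 0 0 0; 0 0 -0.4 0 0 0; 0 0 -0.4 0 0 0; 0 0 -0.4 0 0 0' 1
python3 -c "
from h import *
pos();gg((-200,0,180))"
```

```text
clock: 8.8
tool_pos: [0.6282, 0.0535, 0.0617]
orientation: [180.0, -0.0, -98.8]
force: [-0.9, -0.5, 0.1]
opening: 0.0484
gripper_force: 0.0
clock: 9.38
tool_pos: [0.628, 0.0536, 0.1817]
orientation: [180.0, 0.0, -98.8]
force: [-0.4, 0.5, -0.6]
opening: 0.0087
gripper_force: 0.0
grater mm [-44.7 -97.1 181.7] F [-0.4  0.5 -0.6] 9.3833 0.0087
row [0.5177 0.3236 0.0056] [ 0.      0.0001 -0.0001] len mm 183.2
```

```bash

python3 -m inch '0.1 0.06 0 0 0 0; 0.24 0.15 0 0 0 0; 0.36 0.23 0 0 0 0; 0.46 0.29 0 0 0 0; 0.517 0.323 0 0 0 0; 0.517 0.323 0 0 0 0; 0.517 0.323 0 0 0 0; 0.517 0.323 0 0 0 0' 
python3 - <<'E'
from h import *
pos()
im=snap('wrist','w4.png'); sc=snap('scene','s4.png')
for c in ('wrist','scene'):
  for n,z in (('cassette',.035),('pin',.01)):
    for r in landmark_of(c,n)[:3]:
      P=at_z(c,r['uv'],z); d=P-[Q[0],Q[1],0]; ca,sa=np.cos(Q[2]),np.sin(Q[2]); print(c,n,round(r['p'],2),np.round(r['uv']),np.round([1e3*(ca*d[0]+sa*d[1]),1e3*(-sa*d[0]+ca*d[1])]))
gg((-200,0,48))
b=cv2.resize(sc[150:250,220:350],None,fx=4,fy=4,interpolation=cv2.INTER_CUBIC)
a=cv2.resize(im,(267,200)); b[:200,:0]=0
cv2.imwrite('pics/c4.png',np.hstack([cv2.resize(im,(280,210))[:, :, ::-1][:210], np.zeros((210,0,3),np.uint8)]) if 0 else b[:,:,::-1])
E
```

```text
clock: 10.05
tool_pos: [0.5087, -0.0849, 0.1811]
orientation: [179.9, -0.0, -98.8]
force: [-0.5, 1.0, 0.4]
opening: 0.0005
gripper_force: 0.0
grater mm [-199.8   -0.5  181.1] F [-0.5  1.   0.4] 10.05 0.0005
wrist cassette 0.92 [392. 139.] [-247.  151.]
wrist cassette 0.89 [252. 243.] [-125.   -5.]
wrist cassette 0.58 [246.  86.] [-297.  -10.]
scene cassette 0.94 [208. 195.] [-294.  -33.]
scene cassette 0.93 [269. 199.] [-117.  -19.]
scene cassette 0.66 [237. 150.] [-244.  150.]
scene pin 0.41 [292. 230.] [-38. -96.]
row [0.0025 0.0022 0.4447] [ 0.0003 -0.0001  0.0003] len mm 133.4
```

View pics/c4.png

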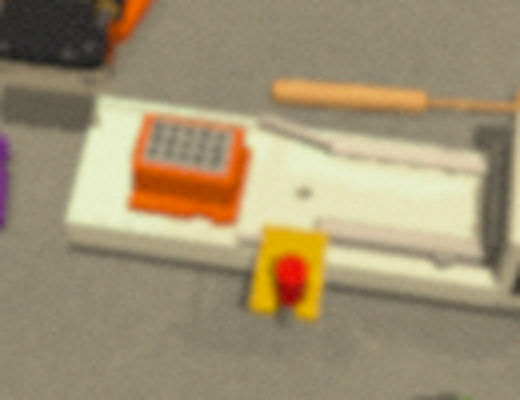

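The pin hangs upright in the notch (knob at (291,275) in the crop), and the bore is open at (303,192). Now lower behind the cassette.

```bash

python3 -m inch '0 -0.01 0.12 0 0 0; 0 -0.01 0.25 0 0 0; 0 -0.01 0.36 0 0 0; 0 -0.01 0.43 0 0 0; 0 -0.01 0.443 0 0 0; 0 -0.01 0.443 0 0 0; 0 -0.01 0.443 0 0 0; 0 -0.01 0.443 0 0 0' 
python3 -c "
from h import *
pos();gg((-120,-2,48))"
```

```text
clock: 11.02
tool_pos: [0.5132, -0.085, 0.0506]
orientation: [-179.8, 0.0, -98.8]
force: [-0.1, -0.2, 1.0]
opening: 0.0004
gripper_force: 0.0
grater mm [-199.3   -4.9   50.6] F [-0.1 -0.2  1. ] 11.0167 0.0004
row [-0.2643  0.0097  0.0089] [-0.0009  0.0002  0.0001] len mm 79.4
```

```bash

python3 -m inch '-0.025 0 0.005 0 0 0; -0.05 0 0.005 0 0 0; -0.07 0 0.005 0 0 0; -0.09 0 0.005 0 0 0; -0.11 0 0.005 0 0 0; -0.13 0 0.005 0 0 0; -0.15 0.003 0.005 0 0 0; -0.17 0.005 0.005 0 0 0; -0.19 0.008 0.005 0 0 0; -0.21 0.01 0.005 0 0 0' 
python3 -m inch '-0.02 0.002 0 0 0 0; -0.04 0.003 0 0 0 0; -0.06 0.004 0 0 0 0; -0.08 0.004 0 0 0 0; -0.1 0.004 0 0 0 0; -0.12 0.004 0 0 0 0; -0.14 0.004 0 0 0 0; -0.16 0.004 0 0 0 0; -0.16 0.004 0 0 0 0; -0.16 0.004 0 0 0 0' 
python3 - <<'E'
from h import *
pos()
sc=snap('scene','s5.png'); im=snap('wrist','w5.png')
for r in landmark_of('wrist','cassette')[:3]: print(r['p'],r['uv'],at_z('wrist',r['uv'],.035))
cv2.imwrite('pics/c5.png',np.hstack([cv2.resize(sc[150:250,220:350],(390,300),interpolation=cv2.INTER_CUBIC),cv2.resize(im,(400,300))])[:,:,::-1])
E
```

```text
clock: 11.85
tool_pos: [0.5183, -0.0221, 0.0474]
orientation: [180.0, -0.0, -98.8]
force: [-0.0, -2.0, 2.2]
opening: 0.0003
gripper_force: 1.2
clock: 12.68
tool_pos: [0.5245, 0.0257, 0.0472]
orientation: [180.0, 0.0, -98.8]
force: [-0.0, -0.3, -1.0]
opening: 0.0006
gripper_force: 0.0
grater mm [-88.2   0.9  47.2] F [-0.  -0.3 -1. ] 12.6833 0.0006
0.69 [462.0, 27.4] [ 0.36273478 -0.09388112  0.035     ]
0.59 [253.1, 299.7] [0.53417503 0.07793459 0.035     ]
```

View pics/c5.png

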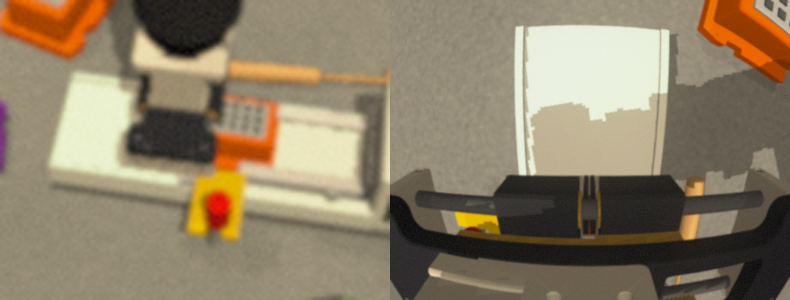

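The cassette (245,130 in the left part) has gone straight into the mouth, and the pin still hangs. Push on.

```bash

python3 -m inch '-0.02 -0.002 0 0 0 0; -0.04 -0.003 0 0 0 0; -0.06 -0.003 0 0 0 0; -0.08 -0.003 0 0 0 0; -0.1 -0.003 0 0 0 0; -0.12 -0.003 0 0 0 0; -0.14 -0.003 0 0 0 0; -0.16 -0.003 0 0 0 0; -0.175 -0.003 0 0 0 0; -0.19 -0.003 0 0 0 0' 
python3 -c "
from h import *
pos()"
python3 -m inch '-0.01 0 0 0 0 0; -0.02 0 0 0 0 0; -0.03 0 0 0 0 0; -0.04 0 0 0 0 0; -0.05 0 0 0 0 0; -0.06 0 0 0 0 0; -0.06 0 0 0 0 0; -0.06 0 0 0 0 0' 
python3 -c "
from h import *
pos()"
```

```text
clock: 13.67
tool_pos: [0.5343, 0.0818, 0.0475]
orientation: [-180.0, -0.0, -98.8]
force: [1.3, -1.5, -0.2]
opening: 0.0004
gripper_force: 0.9
grater mm [-31.2  -0.3  47.5] F [ 1.3 -1.5 -0.2] 13.6667 0.0004
clock: 14.33
tool_pos: [0.5372, 0.0989, 0.0476]
orientation: [-180.0, 0.0, -98.8]
force: [1.5, -4.0, -0.4]
opening: 0.0007
gripper_force: 1.6
grater mm [-13.8  -0.5  47.6] F [ 1.5 -4.  -0.4] 14.3333 0.0007
```

```bash

python3 -m inch '-0.008 0 0 0 0 0; -0.016 0 0 0 0 0; -0.022 0 0 0 0 0; -0.028 0 0 0 0 0; -0.028 0 0 0 0 0; -0.028 0 0 0 0 0' 
python3 -c "
from h import *
pos()"
python3 -m inch '-0.004 0 0 0 0 0; -0.008 0 0 0 0 0; -0.008 0 0 0 0 0; -0.008 0 0 0 0 0' 
python3 -c "
from h import *
pos()"
```

```text
clock: 14.83
tool_pos: [0.5382, 0.1077, 0.0474]
orientation: [180.0, 0.0, -98.8]
force: [0.6, 0.1, -0.1]
opening: 0.0005
gripper_force: 0.0
grater mm [-5.  -0.1 47.4] F [ 0.6  0.1 -0.1] 14.8333 0.0005
clock: 15.17
tool_pos: [0.5385, 0.1088, 0.0474]
orientation: [180.0, -0.1, -98.8]
force: [1.9, -6.4, 1.6]
opening: 0.0003
gripper_force: 2.8
grater mm [-3.9 -0.3 47.4] F [ 1.9 -6.4  1.6] 15.1667 0.0003
```

Force dropped to zero (click) and then rose again. Check that it is against the stop.

```bash

python3 -m inch '-0.004 0 0 0 0 0; -0.008 0 0 0 0 0; -0.008 0 0 0 0 0; -0.008 0 0 0 0 0' 
python3 -c "
from h import *
pos()"
```

```text
clock: 15.5
tool_pos: [0.5385, 0.109, 0.0476]
orientation: [179.9, -0.2, -98.9]
force: [3.5, -16.1, 5.0]
opening: 0.0007
gripper_force: 7.9
grater mm [-3.6 -0.2 47.6] F [  3.5 -16.1   5. ] 15.5 0.0007
```

```bash

python3 -m inch '-0.005 0 0 0 0 0; -0.01 0 0 0 0 0; -0.01 0 0 0 0 0; -0.01 0 0 0 0 0' 
python3 -c "
from h import *
pos()"
python3 -m inch '0.03 0 0 0 0 0; 0.08 0 0 0 0 0; 0.12 0 0 0 0 0; 0.12 0 -0.05 0 0 0; 0.12 0 -0.15 0 0 0; 0.12 0 -0.28 0 0 0; 0.12 0 -0.4 0 0 0; 0.12 0 -0.5 0 0 0; 0.12 0 -0.5 0 0 0'
python3 -m inch '0.2 0 -0.02 0 0 0; 0.4 0 -0.02 0 0 0; 0.5 0 -0.02 0 0 0; 0.6 0 -0.02 0 0 0; 0.6 0 -0.02 0 0 0; 0.6 0 -0.02 0 0 0; 0.6 0 -0.02 0 0 0'
python3 - <<'E'
from h import *
pos()
sc=snap('scene','s6.png'); im=snap('wrist','w6.png')
for c in ('wrist','scene'):
  for r in landmark_of(c,'cassette')[:4]:
      P=at_z(c,r['uv'],.035); d=P-[Q[0],Q[1],0]; ca,sa=np.cos(Q[2]),np.sin(Q[2]); print(c,round(r['p'],2),np.round(r['uv']),np.round([1e3*(ca*d[0]+sa*d[1]),1e3*(-sa*d[0]+ca*d[1])]))
cv2.imwrite('pics/c6.png',np.hstack([cv2.resize(sc[150:250,240:400],(480,300),interpolation=cv2.INTER_CUBIC),cv2.resize(im[200:330,180:310],(300,300),interpolation=cv2.INTER_CUBIC)])[:,:,::-1])
E
```

```text
clock: 15.83
tool_pos: [0.5384, 0.1093, 0.0479]
orientation: [179.9, -0.4, -98.9]
force: [5.6, -30.2, 9.1]
opening: 0.0004
gripper_force: 14.4
grater mm [-3.4 -0.1 47.9] F [  5.6 -30.2   9.1] 15.8333 0.0004
clock: 16.58
tool_pos: [0.5371, 0.0802, 0.2044]
orientation: [-179.5, 0.3, -98.8]
force: [1.1, 0.7, 0.9]
opening: 0.0005
gripper_force: 0.0
clock: 17.17
tool_pos: [0.5059, -0.0994, 0.2034]
orientation: [-180.0, 0.0, -98.9]
force: [-0.3, 0.4, 0.2]
opening: 0.0001
gripper_force: 0.0
grater mm [-214.6    0.   203.4] F [-0.3  0.4  0.2] 17.1667 0.0001
wrist 0.95 [384. 144.] [-252.  152.]
wrist 0.79 [247.  96.] [-302.   -9.]
scene 0.77 [328. 203.] [54. -7.]
scene 0.69 [209. 197.] [-291.  -38.]
```

View pics/c6.png

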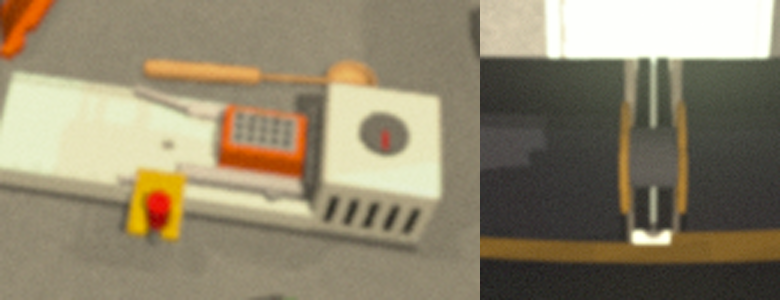

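The left picture shows the cassette at (262,138) home against the stop. The pin hangs in the bracket notch at (157,205), and nothing touches the robot. The right part shows only the gripper.

```bash
python3 -c "
from plant import *
print(close_job())"
```

```text
the job is handed in; nothing more can be done
None
```

The job is handed in: the pin hangs upright in the bracket notch and the orange cassette is home against the stop. The push force showed the rollers' click and then the stop, and the bystanders were not touched.

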